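# Shut the disc compartment and hold the chest lid at its balance point

### The arm

A 7-joint arm with a two-finger parallel gripper is mounted at the origin on the work surface. World frame = base frame: x ahead of the robot, y to its left, z up, the work surface at z = 0. Lengths are in m, angles in degrees, forces in N, time in s.
With the tool pointing down it reaches from about 0.4 to 0.875 m from the base axis. Payload 6.5 kg.
Tool frame: the origin (TCP) lies at the very end of the fingers, on their centre line; the grasp point (between the pads) lies 19 mm behind it; z points along the fingers, y is the line along which they close (so a half turn about z gives the same grasp; the last joint's range is limited). The gripper opens to 85 mm and grips with 20 to 120 N. Pads are 22 mm wide; open, the fingers measure 114 mm over their backs; the gripper's body (76 mm by 85 mm) begins 54 mm behind the grasp point. The pads swing forward as they close: fully open they stand 13 mm farther back than shut.
Start: joints at [-69.97, 30.733, -0.252, 88.115, 0.149, 61.152, -4.079], TCP at [0.263, 0.595, 0.231] pointing down, gripper open.
Joint ranges: [-154.64, 154.64], [-21.42, 123.67], [-72.66, 72.17], [13.99, 137.28], [-74.86, 254.86], [10.95, 109.41], [-158.01, 158.01]. Speed limits (degrees/s): [136.94, 136.94, 180, 180, 180, 180, 180].

### API

Orientations are given as [roll, pitch, yaw] about the fixed x, y, z axes, in that order (R = Rz(yaw) Ry(pitch) Rx(roll)).
In Python, from cell import arm gives the robot as it stands. The module is installed in compiled form; this text tells all that it offers.
- The arm moves only by the tool drive_tool, never from a script. Its argument "increments" is text: rows parted by semicolons, each of 7 numbers parted by spaces: the shift along the world's x, y, z in cm, then the turn, a rotation vector about the world's x, y, z in rad, then the finger opening in cm, from 0 to 8.54. In form: x y z ax ay az gripper; .... A call has 1 to 20 rows; each row is the pose to reach, as a shift and turn from the pose commanded when the call began; what a row does not reach only later rows make up. A row lasts 1/8 s, in which the tool goes at most 62.5 mm and 10.7 degrees, less where a joint would pass 70% of its speed; a pose out of reach is approached as far as the arm can. A call with a gripper value outside its range is refused whole. The fingers move at their own pace and stop on an object; "newtons" is the grip in N (left out, the last holds). Time passes only in rows, so rows that repeat a pose let the fingers close. It gives the time, the measured TCP pose, the force, the opening and the grip force at its end, in the units of the state.
- arm.sense(): the state, without advancing time (a new reading comes with each control period).
- arm.read_camera(name): name is "scene" or "top"; returns a dict with "image" (400x640x3 uint8, blue, green, red), "intrinsics" (3x3 intrinsics, pixels), "k1" (the pictures are not rectified: a ray, as slopes to the right and down, at radius r is drawn at 1 + k1 r^2 times it, then the intrinsics apply), "pose" (4x4, takes a point from camera to world coordinates). Camera axes: x right, y down, z forward; pixel columns grow to the right and rows downward; lengths in m; the calibration is good to about 2 mm. A picture is of the moment at which its call begins. There is no depth.
- arm.job_done(): hands the job in; it is judged then, once.
The state is a dict: "t": time; "qpos": joint angles; "qvel": joint speeds; "joint_efforts": joint torques, N m; "eef_pos": TCP position; "ee_rot": TCP orientation; "wrist_force": force on the tool from outside, world axes, zero at the start; "ft_torque": the same for the moment, N m; "grip_width": finger opening in m; "finger_force": force on a finger pad.
Only numpy, scipy, OpenCV 4.12 (cv2) and the standard library are available. Lean on these libraries where they do the work, as an engineer would, in place of code of your own. Each camera call takes 0.05 s, during which the arm holds its last target. There are 200 camera calls.

### The job

Your mate is about to tack the lid stay onto the new steel bench chest: first, with the hinged lid still down, slide the flat cover fully shut over the disc compartment so that no sparks get in. Then take the lid by its bar handle, swing it up to its balance point, where it would fall neither forward nor back, and finish while still holding it there motionless by the handle; do not let it go over backwards. Leave the other things on the bench where they lie.

Things in the scene. Friction and masses are not known exactly. Their poses are not given: they have to be found in the camera images.
- chest: Painted grey sheet-steel bench chest, fixed to the bench, 150 mm deep (x), 360 wide (y), 100 high. Origin: centre of its underside. x points from its front to its rear (hinge side), y to its left end, z up. In its frame the lid covers y = -18 to +180 mm; the disc compartment with the sliding cover takes y = -174 to -24 mm.
- cover (a joint): Flat steel cover, 144 (x) x 150 x 3 mm, top face 93.5 mm above the bench, in channels over the disc compartment; slides along the chest's x axis. Metres: 0 = fully shut against the front stop, grows to 0.095 as it slides to the rear, where it sticks out behind the chest. Starts 45 to 85 mm open. Needs about 2 N to slide and stays where it is left.
- cover_knob (a point): Centre of the round steel knob head on the sliding cover: head 24 mm in diameter and 20 mm high on a 12 mm stem; this point is 28 mm above the cover's top face (121.5 mm above the bench). With the cover shut it lies at x = -46, y = -99 mm in the chest's frame.
- lid (a joint): Pan lid, 152 mm deep, 198 wide, rims folded 30 mm down, 0.65 kg, on a free hinge along the chest's y. Rad: 0 = shut (start), grows as the front edge swings up and to the rear, 1.95 = fallen back on its stop. Balance point 1.335 rad (76.5 degrees), weight over the hinge, top plate still leaning 13.5 degrees to the front, short of upright; below it the lid falls shut, above it falls back.
- lid_hinge (a point): Point on the hinge axis of the lid at the middle of its width, at the top of the chest's rear wall, 100 mm above the bench (x = 75, y = 81 mm in the chest's frame).
- lid_bar (a point): Round steel bar on the lid's front rim, 12 mm in diameter, 110 mm long, parallel to the hinge, a leg at each end. This point: middle of the bar. Lid shut: the bar's axis is 190 mm in front of the hinge axis and 15 mm above it (115 mm above the bench), with a 34 mm gap between bar and rim. It turns with the lid: its x axis points from bar to lid, y along the bar.
- lid_stay: Loose flat steel strip, 170 x 20 x 5 mm, a hole at each end, lying left of the chest. Leave alone. Origin: centre of its underside.
- chip_hammer: Loose chipping hammer with a wooden grip, 230 mm long, head 145 mm wide, 22 mm high, lying right of the chest. Leave alone. Origin: under the handle's middle.
- bracket: Loose welded dark steel bracket, 280 x 75 mm with a triangular gusset at each end, 98 mm high, far left. Leave alone. Origin: centre of its underside.
- grinder: Loose cordless angle grinder, 370 mm long, 80 mm high, far right. Leave alone. Origin: on the bench under its housing.
- spray: Standing spray can, 65 mm in diameter, 190 mm high, far left, beyond the strip. Leave alone. Origin: centre of its underside.
- wire_brush: Loose wire brush, 250 mm long, 26 mm wide, 42 mm high, front left. Leave alone. Origin: under its middle.
- pipe_cut: Standing steel pipe offcut, 60 mm in diameter, 75 mm high, just behind the lid's part of the chest. Leave alone. Origin: centre of its underside.

How it is judged:
By the outcome, as a careful person would: the job done as asked, in the order asked, and still so for the second after the job is handed in, while the arm keeps its last pose, push and grip.
It also fails if it takes over 51 s, if anything falls off the work surface, if the arm or the gripper's body presses on something with over 40 N, if the wrist force passes 120 N, or if a joint passes its speed limit or range.

## Working session

There is one attempt and no reset: what is moved stays moved. The work goes in short steps, Python scripts to look and compute and a tool call to move; the robot and the scene stay as the last step left them, time stands still between calls to the robot, and variables do not carry over. Pictures are saved under pics/ and viewed, at most 10 in all, crops included, and the job is handed in when it is done.

Besides the shell and the picture viewer there is one more tool, called after "Call:" in YAML: its name, and indented under it one key for each argument. drive_tool: Moves the arm, as the interface text tells. Its arguments: {"type":"object","properties":{"increments":{"type":"string"},"newtons":{"type":"number"}},"required":["increments"]}

```bash
mkdir -p pics
cat > h.py <<'E'
import numpy as np, cv2
from cell import arm
def ray(c,u,v):
    K=np.array(c["intrinsics"]);T=np.array(c["pose"])
    p=cv2.undistortPoints(np.array([[[u,v]]],float),K,np.array([c["k1"],0,0,0.]))[0,0]
    return T[:3,3],T[:3,:3]@np.array([p[0],p[1],1])
def plane(c,u,v,z):
    o,d=ray(c,u,v); return o+d*(z-o[2])/d[2]
def proj(c,P):
    K=np.array(c["intrinsics"]);T=np.linalg.inv(np.array(c["pose"]))
    return cv2.projectPoints(np.atleast_2d(P).astype(float),cv2.Rodrigues(T[:3,:3])[0],T[:3,3],K,np.array([c["k1"],0,0,0.]))[0][:,0]
E
python3 - <<'E'
from h import *
for n in("scene","top"):
    c=arm.read_camera(n);cv2.imwrite(f"pics/{n}0.png",c["image"]);print(n,c["intrinsics"],c["k1"],np.round(c["pose"],3))
s=arm.sense();print(s)
E
```

```text
scene [[462.46280115   0.         324.42829146]
 [  0.         462.46280115 198.77334767]
 [  0.           0.           1.        ]] -4.582323003120413e-06 [[-0.33   0.814 -0.478  1.249]
 [ 0.944  0.283 -0.169  0.228]
 [-0.002 -0.507 -0.862  1.458]
 [ 0.     0.     0.     1.   ]]
top [[452.58181811   0.         321.60739122]
 [  0.         452.58181811 208.89862558]
 [  0.           0.           1.        ]] -0.09753894884922755 [[-0.026 -0.988  0.155  0.199]
 [-1.     0.024 -0.019 -0.032]
 [ 0.016 -0.155 -0.988  1.911]
 [ 0.     0.     0.     1.   ]]
{'t': 0.1, 'qpos': array([-69.97087592,  30.77446356,  -0.25511525,  88.16404255,
         0.15151451,  61.15241955,  -4.08103205]), 'qvel': array([ 0.00593348, -0.10202345,  0.02272219, -0.09979928, -0.03054617,
        0.09736825,  0.01492926]), 'joint_efforts': array([ 2.79458982e-03, -5.84558380e+01,  1.05208475e+00, -2.59775376e+01,
        1.26839176e-02,  4.49191386e-03,  2.39217371e-06]), 'eef_pos': array([0.26232261, 0.59409877, 0.23049257]), 'ee_rot': array([-1.79909783e+02,  8.50685504e-03,  1.56182354e+02]), 'wrist_force': array([ 0.29006783, -0.71846245, -0.04202425]), 'ft_torque': array([-0.00275476, -0.00813737, -0.013952  ]), 'finger_force': 0.0, 'grip_width': 0.08556365024448338}
```

View pics/scene0.png

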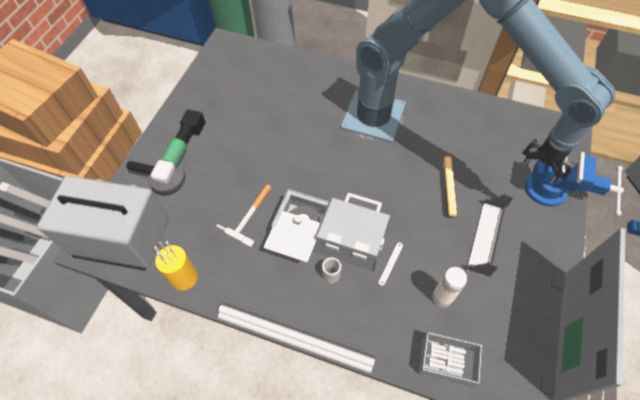

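View pics/top0.png

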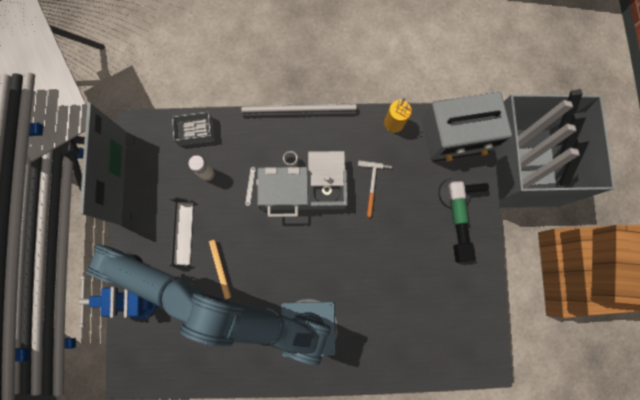

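The scene view shows the chest at about (330,230), with the bar at (363,198) on the robot's side and the cover at (292,235). In the top view the lid spans (257-309, 167-206), the bar is at (283,211), the cover is at (326,167) and the knob is near (328,180). I'll enlarge both.

Run:
```python
import cv2,numpy as np
a=cv2.imread("pics/scene0.png")[180:290,250:410];b=cv2.imread("pics/top0.png")[140:225,240:360]
a=cv2.resize(a,None,fx=4.8,fy=4.8,interpolation=cv2.INTER_CUBIC)[:,:768]
cv2.imwrite("pics/a.png",a)
cv2.imwrite("pics/b.png",cv2.resize(b,None,fx=6,fy=6,interpolation=cv2.INTER_CUBIC))
```

```text
(no output)
```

View pics/a.png

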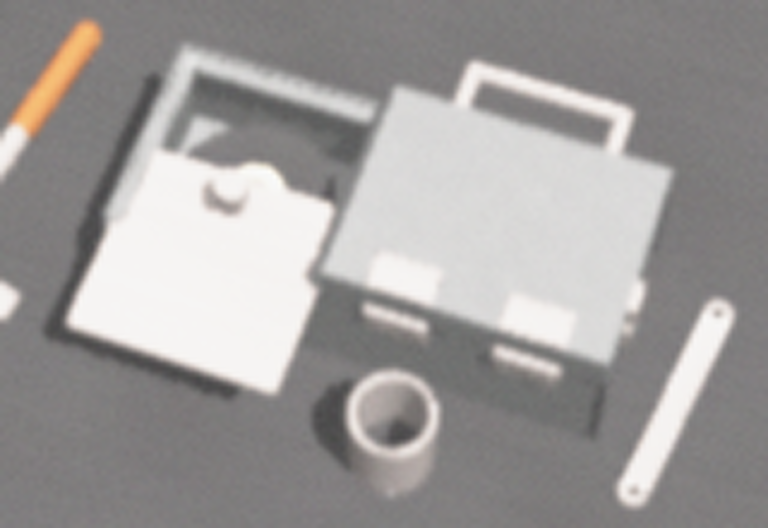

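View pics/b.png

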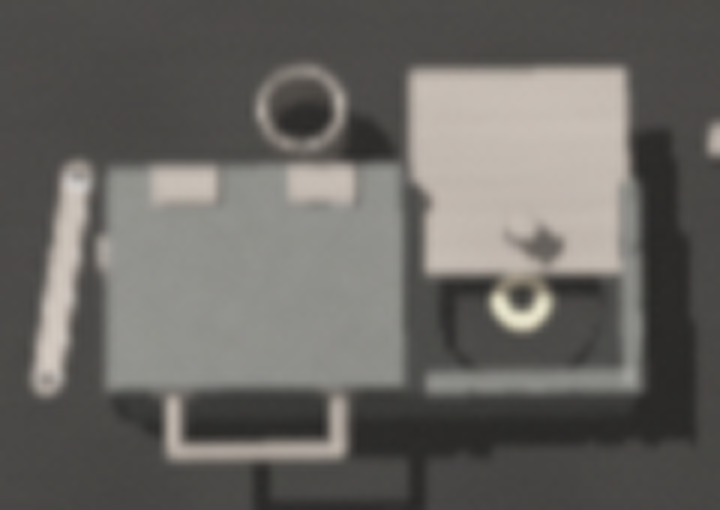

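Scene crop: the bar runs (473,68)-(630,113), the knob head is at (228,188) and the lid corners are (398,88), (672,172), (610,362), (322,272). Top crop: the bar runs (167,450)-(347,451), the lid corners are (108,165), (403,163), (406,388), (105,388), and the knob is near (522,225). The pipe stands behind the lid.

```bash
cat > m.py <<'E'
from h import *
S=arm.read_camera("scene");T=arm.read_camera("top")
sc=lambda u,v:(250+(u+.5)/4.8-.5,180+(v+.5)/4.8-.5)
tc=lambda u,v:(240+(u+.5)/6-.5,140+(v+.5)/6-.5)
def tri(p,q):
    o1,d1=ray(S,*sc(*p));o2,d2=ray(T,*tc(*q))
    t=np.linalg.lstsq(np.c_[d1,-d2],o2-o1,rcond=None)[0]
    a=o1+d1*t[0];b=o2+d2*t[1];return (a+b)/2,np.linalg.norm(a-b)
for n,p,q in [("barL",(473,68),(347,450)),("barR",(630,113),(167,451)),("lidFR",(398,88),(406,388)),("lidFL",(672,172),(105,388)),("lidBL",(610,362),(108,165)),("lidBR",(322,272),(403,163)),("knob",(226,186),(522,225)),("covBR",(68,325),(628,67)),("covBL",(277,393),(409,67)),("covFR",(152,152),(619,273)),("covFL",(335,207),(425,273))]:
    X,e=tri(p,q);print(n,np.round(X*1e3),round(e*1e3,1))
for n,p,z in [("barL",(473,68),.115),("barR",(630,113),.115),("covBR",(68,325),.0935),("covBL",(277,393),.0935),("covFR",(152,152),.0935)]: print("S",n,plane(S,*sc(*p),z)*1e3)
for n,p,z in [("barL",(347,450),.115),("barR",(167,451),.115),("covBR",(628,67),.0935),("covBL",(409,67),.0935),("covFR",(619,273),.0935),("covFL",(425,273),.0935)]: print("T",n,plane(T,*tc(*p),z)*1e3)
E
python3 m.py
```

```text
barL [459.  32. 114.] 4.3
barR [461. 150. 120.] 0.5
lidFR [499.  -9. 125.] 2.0
lidFL [503. 190. 131.] 0.2
lidBL [654. 188. 136.] 1.8
lidBR [652. -11. 130.] 2.0
knob [609. -92. 124.] 3.5
covBR [ 727. -167.   89.] 3.7
covBL [729. -15.  95.] 2.7
covFR [ 583. -160.   87.] 4.7
covFL [584. -25.  91.] 0.3
S barL [459.75848455  34.53162854 115.        ]
S barR [458.68843727 149.16562427 115.        ]
S covBR [ 728.51952934 -163.98166107   93.5       ]
S covBL [728.36428352 -14.32842452  93.5       ]
S covFR [ 586.74145149 -160.36801908   93.5       ]
T barL [459.77436214  30.12016771 115.        ]
T barR [461.96832653 150.37484768 115.        ]
T covBR [ 726.50885995 -168.52015578   93.5       ]
T covBL [729.77597027 -16.7209251   93.5       ]
T covFR [ 580.75185516 -157.25229931   93.5       ]
T covFL [583.79136874 -24.58422199  93.5       ]
```

Call:
drive_tool:
  increments: "0 0 6 0 0 -0.18 6; 5 -10 6 0 0 -0.36 6; 10 -20 6 0 0 -0.54 6; 13 -26 6 0 0 -0.7 6; 16 -32 6 0 0 -0.85 6; 19 -38 6 0 0 -1.0 6; 22 -44 6 0 0 -1.167 6; 25 -50 4 0 0 -1.167 6; 28 -56 2 0 0 -1.167 6; 31 -62 0 0 0 -1.167 6; 34.6 -68.6 -3 0 0 -1.167 6; 34.6 -68.6 -3 0 0 -1.167 6; 34.6 -68.6 -3 0 0 -1.167 6; 34.6 -68.6 -3 0 0 -1.167 6; 34.6 -68.6 -3 0 0 -1.167 6; 34.6 -68.6 -3 0 0 -1.167 6; 34.6 -68.6 -3 0 0 -1.167 6; 34.6 -68.6 -3 0 0 -1.167 6"
  newtons: 40

```text
t: 2.45
eef_pos: [0.6086, -0.0901, 0.2017]
ee_rot: [180.0, -0.0, 89.4]
wrist_force: [0.3, -0.3, -1.1]
grip_width: 0.06
finger_force: 0.0
```

Run:
```python
from h import *
c=arm.read_camera("scene");T=arm.read_camera("top");s=arm.sense()
print({k:np.round(s[k],4) for k in("t","eef_pos","ee_rot","qpos","wrist_force","grip_width")})
k=np.array([.609,-.091,.1315]);print(proj(c,k),proj(c,s["eef_pos"]),proj(T,k))
a=cv2.resize(c["image"][160:270,220:380],None,fx=4.8,fy=4.8,interpolation=cv2.INTER_CUBIC);cv2.imwrite("pics/c.png",a)
```

```text
{'t': np.float64(2.55), 'eef_pos': array([ 0.6086, -0.0907,  0.2016]), 'ee_rot': array([ 1.799798e+02, -1.570000e-02,  8.936890e+01]), 'qpos': array([-14.9348,  31.1937,  27.0889,  96.519 , -16.4995,  56.2572,
        17.404 ]), 'wrist_force': array([ 0.8092,  0.1805, -0.3585]), 'grip_width': np.float64(0.0601)}
[[297.55351853 217.42303221]] [[296.53329416 206.73361382]] [[326.67725524 176.63477335]]
```

View pics/c.png

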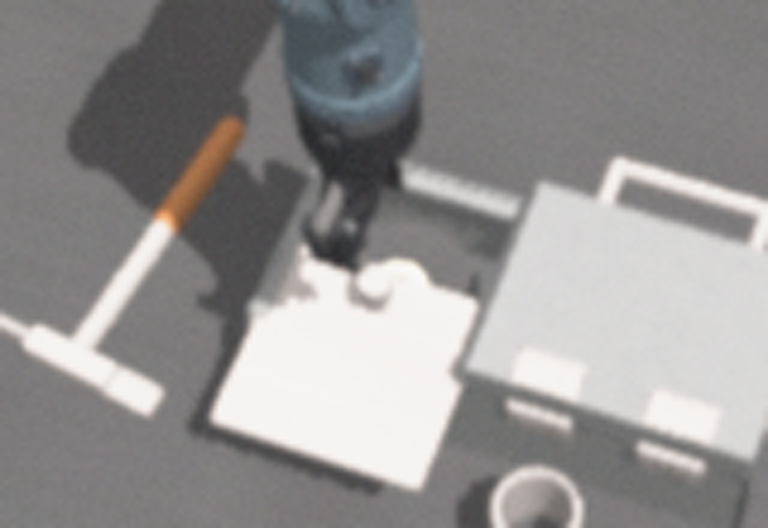

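The knob head is at crop (373,280), pixel (297.7,218.3), and the prediction was (297.5,217.4), so they agree. Next I lower, grip and pull towards the front.

Call:
drive_tool:
  increments: "0 0 -5 0 0 0 6; 0 0 -9.3 0 0 0 6; 0 0 -9.3 0 0 0 6; 0 0 -9.3 0 0 0 1.5; 0 0 -9.3 0 0 0 1.5; 0 0 -9.3 0 0 0 1.5; 0 0 -9.3 0 0 0 1.5; 0 0 -9.3 0 0 0 1.5"
  newtons: 40

```text
t: 3.55
eef_pos: [0.6101, -0.0917, 0.1106]
ee_rot: [179.8, 0.0, 89.3]
wrist_force: [-2.0, 0.1, 7.1]
grip_width: 0.0225
finger_force: 39.0
```

Call:
drive_tool:
  increments: "-1 0 0.2 0 0 0 1.5; -2 0.02 0.2 0 0 0 1.5; -3 0.03 0.2 0 0 0 1.5; -4 0.05 0.2 0 0 0 1.5; -5 0.06 0.2 0 0 0 1.5; -6 0.07 0.2 0 0 0 1.5; -7 0.08 0.2 0 0 0 1.5; -7.6 0.09 0.2 0 0 0 1.5; -7.8 0.09 0.2 0 0 0 1.5; -7.8 0.09 0.2 0 0 0 1.5"

```text
t: 4.8
eef_pos: [0.5303, -0.091, 0.1106]
ee_rot: [-180.0, 0.0, 89.3]
wrist_force: [-1.4, -4.1, 6.9]
grip_width: 0.0221
finger_force: 41.6
```

Call:
drive_tool:
  increments: "-0.2 0 0 0 0 0 1.5; -0.4 0 0 0 0 0 1.5; -0.4 0 0 0 0 0 1.5"

```text
t: 5.18
eef_pos: [0.5285, -0.091, 0.1106]
ee_rot: [179.8, 0.1, 89.3]
wrist_force: [6.7, -5.8, -0.2]
grip_width: 0.0223
finger_force: 40.9
```

Call:
drive_tool:
  increments: "-0.2 0 0 0 0 0 1.5; -0.4 0 0 0 0 0 1.5; -0.4 0 0 0 0 0 1.5; -0.4 0 0 0 0 0 1.5"

```text
t: 5.68
eef_pos: [0.5285, -0.091, 0.1107]
ee_rot: [179.4, 0.2, 89.4]
wrist_force: [19.1, -6.1, -14.8]
grip_width: 0.0221
finger_force: 40.3
```

Call:
drive_tool:
  increments: "0.6 0 0 0 0 0 1.5; 0.6 0 0 0 0 0 6; 0.6 0 0 0 0 0 6; 0.6 0 0 0 0 0 6; 0.6 0 0 0 0 0 6; 0.6 0 4 0 0 0 6; 0.6 0 9 0 0 0 6; 0.6 0 9 0 0 0 6; 0.6 0 9 0 0 0 6"
  newtons: 25

```text
t: 6.8
eef_pos: [0.5282, -0.0901, 0.1999]
ee_rot: [-180.0, -0.0, 89.3]
wrist_force: [0.0, 0.2, -0.7]
grip_width: 0.06
finger_force: 0.0
```

Run:
```python
from h import *
c=arm.read_camera("top");s=arm.sense()
print({k:np.round(s[k],4) for k in("t","eef_pos","ee_rot","qpos","wrist_force","grip_width")})
S=arm.read_camera("scene")
a=cv2.resize(S["image"][150:270,240:400],None,fx=4,fy=4,interpolation=cv2.INTER_CUBIC);b=cv2.resize(c["image"][140:225,240:360],None,fx=5.33,fy=5.33,interpolation=cv2.INTER_CUBIC)[:440]
a=cv2.resize(a,(400,300));b=cv2.resize(b,(400,283));cv2.imwrite("pics/d.png",np.vstack([a,b]))
```

```text
{'t': np.float64(6.85), 'eef_pos': array([ 0.5277, -0.0901,  0.1993]), 'ee_rot': array([-1.798985e+02, -1.800000e-02,  8.932890e+01]), 'qpos': array([-17.5244,  23.7388,  28.6412, 108.5451, -14.3106,  51.3389,
        17.4416]), 'wrist_force': array([-0.8507, -0.6779, -0.2228]), 'grip_width': np.float64(0.0599)}
```

View pics/d.png

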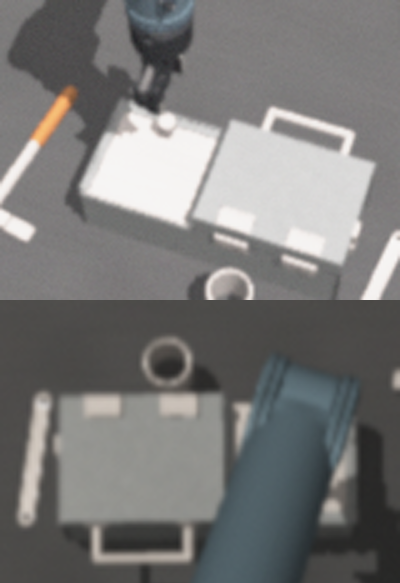

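The scene half shows the cover filling the compartment, its rear edge flush with the chest's rear wall at (140,205). The cover is shut and the lid and bar haven't moved. On to the bar.

Call:
drive_tool:
  increments: "-2 6 0.5 0 0 0 3.4; -4.5 12 0.5 0 0 0 3.4; -6.9 18.1 0.5 0 0 0 3.4; -6.9 18.1 0 0 0 0 3.4; -6.9 18.1 0 0 0 0 3.4; -6.9 18.1 -3 0 0 0 3.4; -6.9 18.1 -3 0 0 0 3.4"

```text
t: 7.78
eef_pos: [0.4585, 0.0881, 0.1688]
ee_rot: [-179.8, 0.1, 89.1]
wrist_force: [0.1, -0.8, 0.8]
grip_width: 0.0341
finger_force: 0.0
```

Run:
```python
from h import *
S=arm.read_camera("scene");s=arm.sense()
print({k:np.round(s[k],4) for k in("t","eef_pos","ee_rot","qpos","wrist_force","grip_width")})
a=cv2.resize(S["image"][150:240,300:420],None,fx=5,fy=5,interpolation=cv2.INTER_CUBIC);cv2.imwrite("pics/e.png",a)
print((proj(S,[s["eef_pos"],[.461,.091,.121]])-[300,150])*5)
```

```text
{'t': np.float64(7.825), 'eef_pos': array([0.4594, 0.0884, 0.1699]), 'ee_rot': array([-1.798911e+02,  1.016000e-01,  8.912820e+01]), 'qpos': array([-37.8261,  19.4214,  25.7006, 119.1723, -11.8865,  43.955 ,
        -5.6497]), 'wrist_force': array([ 0.4801,  0.565 , -0.5914]), 'grip_width': np.float64(0.034)}
[[323.00682593 198.28615899]
 [320.67823336 239.40950404]]
```

View pics/e.png

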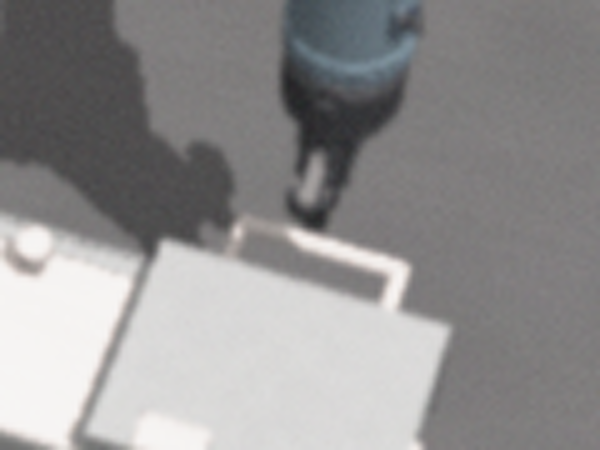

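The bar's middle is at crop (322,243), right by the predicted (321,239), with the gripper above it. Descending and gripping.

Call:
drive_tool:
  increments: "0 0.2 -4 0 0 0 3.4; 0 0.2 -7.3 0 0 0 3.4; 0 0.2 -7.3 0 0 0 3.4; 0 0.2 -7.3 0 0 0 3.4"

```text
t: 8.32
eef_pos: [0.4608, 0.0921, 0.0987]
ee_rot: [179.9, -0.0, 89.3]
wrist_force: [0.2, 0.1, 0.4]
grip_width: 0.0341
finger_force: 0.0
```

Call:
drive_tool:
  increments: "0 0 0 0 0 0 0.5; 0 0 0 0 0 0 0.5; 0 0 0 0 0 0 0.5; 0 0 0 0 0 0 0.5; 0 0 0 0 0 0 0.5; 0 0 0 0 0 0 0.5"
  newtons: 25

```text
t: 9.07
eef_pos: [0.4611, 0.0927, 0.0987]
ee_rot: [179.8, -0.1, 89.3]
wrist_force: [-0.4, -1.0, 8.1]
grip_width: 0.0109
finger_force: 25.2
```

```bash
python3 -c "
import numpy as np
for t in list(range(4,77,4))+[76.5]:
    f=np.radians(t+4.514);x=19-19.06*np.cos(f);print(t,round(x,2),round(-.012*x,2),round(19.06*np.sin(f)-1.5,2))"
```

```text
4 0.15 -0.0 1.32
8 0.39 -0.0 2.63
12 0.73 -0.01 3.92
16 1.15 -0.01 5.18
20 1.66 -0.02 6.41
24 2.25 -0.03 7.6
28 2.93 -0.04 8.74
32 3.68 -0.04 9.84
36 4.51 -0.05 10.88
40 5.41 -0.06 11.86
44 6.37 -0.08 12.78
48 7.4 -0.09 13.62
52 8.48 -0.1 14.4
56 9.62 -0.12 15.09
60 10.8 -0.13 15.71
64 12.02 -0.14 16.24
68 13.27 -0.16 16.68
72 14.56 -0.17 17.03
76 15.86 -0.19 17.3
76.5 16.02 -0.19 17.33
```

Call:
drive_tool:
  increments: "0.15 0 1.3 0 0 0 0.5; 0.4 0 2.6 0 0 0 0.5; 0.73 0 3.9 0 0 0 0.5; 1.15 0 5.2 0 0 0 0.5; 1.66 0 6.4 0 0 0 0.5; 2.25 0 7.6 0 0 0 0.5; 2.93 0 8.7 0 0 0 0.5; 3.3 0 9.3 0 0 0 0.5; 3.68 0 9.84 0 0 0 0.5; 3.68 0 9.84 0 0 0 0.5; 3.68 0 9.84 0 0 0 0.5"
  newtons: 40

```text
t: 10.45
eef_pos: [0.4944, 0.0924, 0.1952]
ee_rot: [-179.7, 0.0, 89.3]
wrist_force: [-6.8, -0.9, 1.3]
grip_width: 0.0104
finger_force: 39.2
```

Call:
drive_tool:
  increments: "0.83 -0.01 1.04 0 0 0 0.5; 1.73 -0.02 2.02 0 0 0 0.5; 2.69 -0.04 2.94 0 0 0 0.5; 3.72 -0.05 3.78 0 0 0 0.5; 4.8 -0.06 4.56 0 0 0 0.5; 5.4 -0.07 4.9 0 0 0 0.5; 5.94 -0.08 5.25 0 0 0 0.5; 5.94 -0.08 5.25 0 0 0 0.5; 5.94 -0.08 5.25 0 0 0 0.5"

```text
t: 11.58
eef_pos: [0.5545, 0.0919, 0.2508]
ee_rot: [-179.8, -0.1, 89.3]
wrist_force: [-15.5, -1.2, 24.1]
grip_width: 0.0101
finger_force: 42.5
```

Run:
```python
from h import *
S=arm.read_camera("scene");T=arm.read_camera("top");s=arm.sense()
print({k:np.round(s[k],4) for k in("t","eef_pos","ee_rot","wrist_force","ft_torque","grip_width")})
a=cv2.resize(S["image"][150:270,260:420],(800,600),interpolation=cv2.INTER_CUBIC)
cv2.imwrite("pics/f.png",a)
```

```text
{'t': np.float64(11.675), 'eef_pos': array([0.5545, 0.0919, 0.2508]), 'ee_rot': array([-1.798368e+02, -1.054000e-01,  8.931860e+01]), 'wrist_force': array([-15.7584,  -0.5785,  24.4817]), 'ft_torque': array([-0.0886,  3.2394,  0.0709]), 'grip_width': np.float64(0.0103)}
```

View pics/f.png

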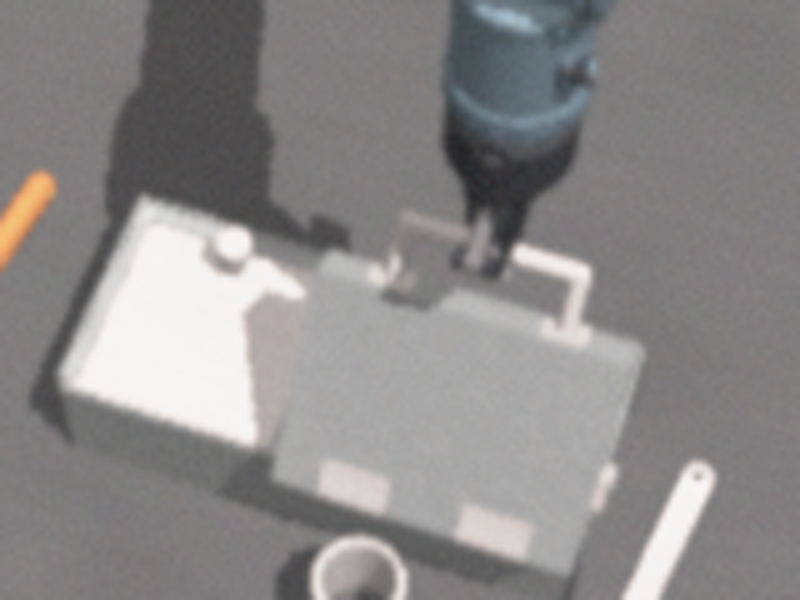

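The lid is up about 55°, held at its bar near (485,255), and the cover is still shut. The bar has rolled slightly in the pads, giving a radial force of about 29 N, so I'll relieve that and turn the tool with the lid from here.

```bash
python3 -c "
import numpy as np
for t in [55.1,58,61,64,67,70,72,74,75,76,76.5]:
    f=np.radians(t+4.514);w=np.radians(t-55.1)
    print(t,np.round([(-190.6*np.cos(f)+96.5-13.6*np.sin(w)-1.7)/10,(190.6*np.sin(f)-164.4+13.6*(1-np.cos(w))+2.9)/10,w],3))"
```

```text
55.1 [-0.161  0.292  0.   ]
58 [0.614 0.76  0.051]
61 [1.44  1.203 0.103]
64 [2.288 1.602 0.155]
67 [3.156 1.956 0.208]
70 [4.041 2.264 0.26 ]
72 [4.64  2.443 0.295]
74 [5.244 2.602 0.33 ]
75 [5.548 2.673 0.347]
76 [5.854 2.739 0.365]
76.5 [6.007 2.77  0.374]
```

Call:
drive_tool:
  increments: "-0.16 0 0.29 0 0 0 0.5; 0.22 0 0.53 0 0.025 0 0.5; 0.61 0 0.76 0 0.05 0 0.5; 1.0 -0.01 0.98 0 0.077 0 0.5; 1.44 -0.02 1.2 0 0.103 0 0.5; 1.86 -0.02 1.4 0 0.13 0 0.5; 2.29 -0.03 1.6 0 0.155 0 0.5; 2.7 -0.03 1.78 0 0.182 0 0.5; 3.16 -0.04 1.96 0 0.208 0 0.5; 3.16 -0.04 1.96 0 0.208 0 0.5; 3.16 -0.04 1.96 0 0.208 0 0.5"

```text
t: 13.05
eef_pos: [0.5875, 0.0916, 0.2677]
ee_rot: [-168.1, 0.1, 89.3]
wrist_force: [-1.1, 1.4, -1.2]
grip_width: 0.0105
finger_force: 41.7
```

Call:
drive_tool:
  increments: "0.44 0 0.16 0 0.026 0 0.5; 0.88 -0.01 0.31 0 0.052 0 0.5; 1.18 -0.01 0.4 0 0.07 0 0.5; 1.48 -0.02 0.49 0 0.087 0 0.5; 1.78 -0.02 0.57 0 0.105 0 0.5; 2.09 -0.02 0.65 0 0.122 0 0.5; 2.4 -0.03 0.72 0 0.14 0 0.5; 2.7 -0.03 0.78 0 0.157 0 0.5; 2.85 -0.03 0.81 0 0.166 0 0.5; 2.85 -0.03 0.81 0 0.166 0 0.5; 2.85 -0.03 0.81 0 0.166 0 0.5; 2.85 -0.03 0.81 0 0.166 0 0.5"

```text
t: 14.55
eef_pos: [0.6158, 0.0913, 0.2759]
ee_rot: [-158.6, 0.2, 89.4]
wrist_force: [-0.8, 4.3, -1.5]
grip_width: 0.01
finger_force: 41.7
```

Run:
```python
from h import *
S=arm.read_camera("scene");T=arm.read_camera("top");s=arm.sense()
print({k:np.round(s[k],4) for k in("t","eef_pos","ee_rot","wrist_force","ft_torque","grip_width","qvel")})
th=np.radians(76.5)
def lid(x,y,z): # rel hinge, shut frame
    return [.6511+x*np.cos(th)+z*np.sin(th)+.012*y,.089+y-.012*x,.1-x*np.sin(th)+z*np.cos(th)]
P=[lid(-.152,-.099,.03),lid(-.152,.099,.03),lid(-.19,-.055,.015),lid(-.19,.055,.015),lid(0,-.099,.03),lid(0,.099,.03)]
a=cv2.resize(S["image"][140:260,260:420],(800,600),interpolation=cv2.INTER_CUBIC)
print(((proj(S,P)-[260,140]+.5)*5-.5).round())
cv2.imwrite("pics/g.png",a)
```

```text
{'t': np.float64(14.65), 'eef_pos': array([0.6158, 0.0913, 0.2759]), 'ee_rot': array([-158.5856,    0.2264,   89.3737]), 'wrist_force': array([ 0.5817,  2.9077, -0.8318]), 'ft_torque': array([ 0.8954, -0.5324, -0.3041]), 'grip_width': np.float64(0.0098), 'qvel': array([ 0.0753,  0.0363, -0.0862, -0.0486, -0.0307,  0.1547,  0.0121])}
[[289. 380.]
 [611. 483.]
 [374. 342.]
 [555. 399.]
 [271. 535.]
 [568. 634.]]
```

View pics/g.png

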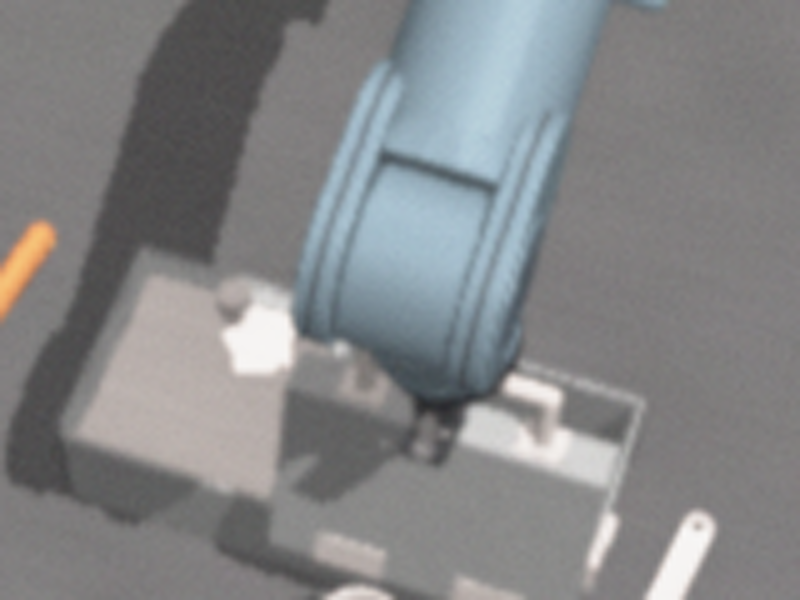

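The lid is at its balance angle: the top-edge corners at (293,385) and (608,492) sit close to the 76.5° prediction of (289,380) and (611,483). The measured bar position gives 76.4°, forces are near zero, and the cover is still shut. I'll settle briefly, then hand in.

Call:
drive_tool:
  increments: "0 0 0 0 0 0 0.5; 0 0 0 0 0 0 0.5; 0 0 0 0 0 0 0.5; 0 0 0 0 0 0 0.5"

```text
t: 15.15
eef_pos: [0.6158, 0.0913, 0.2759]
ee_rot: [-158.6, 0.2, 89.4]
wrist_force: [0.3, 5.2, -0.5]
grip_width: 0.0105
finger_force: 41.7
```

```bash
python3 -c "
from cell import arm
s=arm.sense();print(s['eef_pos'],s['qvel'].round(2),s['wrist_force'].round(1));print(arm.job_done())"
```

```text
[0.61580847 0.09131948 0.27586856] [-0.08 -0.01 -0.05 -0.03 -0.06  0.05  0.03] [ 0.3  5.2 -0.5]
the job is handed in; nothing more can be done
None
```

The cover is fully shut, and the arm is holding the lid still by its bar at about 76.4° (balance point 76.5°); the job was handed in at about 15 s, with no verdict returned.

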